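# Load and close the screw press on a pressing box

### The job

Press the cake in the wooden pressing box: with a fingertip against the T-handle, slide the box fully home on the press bed, up against the back stop beneath the round plate. Then push the spokes of the press wheel round clockwise (seen from above) with one finger until the screw comes up against its depth stop and the plate has sunk the lid level with the rim of the box, and draw the hand clear. Only push: do not lift or tip the box, do not press on its lid by hand, and leave the stamp, the timer and the sugar bowl where they stand.

Things in the scene. Friction and masses are not known exactly. Their poses are not given: they have to be found in the camera images.
- press: Green bench screw press, fixed, place and heading vary. Origin on the table under the screw axis; x points from the loading side to the back stop, z up. Base plate 225 x 190 mm, x -150 to +75, its top (the bed) 12 mm up. Steel back stop, face at x = +46 mm. Two 19 mm columns at y = +-75 mm carry a crossbeam along y, 34 mm wide, 112 to 140 mm up; nuts on it reach 156 mm.
- mouth (a point): Middle of the flared mouth of the guides, on the bed, 88 mm before the screw axis. The two steel guides are 16 mm high, about 155 mm apart here and 95 mm apart from 20 mm before to 45 mm behind the screw axis; they straighten and centre the box as it is pushed in
- nest (a point): Point on the top of the press bed (12 mm above the table) on the screw axis: the underside centre of the box comes within 1 to 2 mm of it when the box is fully home. Axes as press.
- box: Loose wooden pressing box, 90 x 90 mm, 45 mm high, 0.5 kg, standing on the press bed 70 to 90 mm short of home and a little askew. Origin at the centre of its underside; x points towards the back stop when straight. A T-handle sticks out 161 mm from the origin along -x. It slides with about 2 to 3 N.
- t_bar (a point): Middle of the outer (pushing) face of the T-bar at the end of the box handle, 18 mm above the underside of the box. The bar is 60 mm wide (along the box's y), 20 mm high and 16 mm thick; push it along the box's +x.
- lid_top (a point): Centre of the top of the box's lid, a 72 mm square wooden board that stands 10 mm above the box rim (55 mm above the box underside) at the start and is level with the rim when pressed. It cannot be lifted out.
- lid (a joint): How far the lid has been pressed into the box, m: 0 as found (10 mm proud), 0.010 level with the rim. It yields like a spring: about 2 N to start it, 14 N when level; it comes back up if the plate is raised.
- wheel (a joint): Angle of the press wheel, rad; grows as it turns clockwise seen from above, which lowers the screw 6.37 mm per rad. 0 = fully raised, 4.2 = collar on the depth stop (hard end): lid of a box at home is then level with the rim. Found between 0.1 and 2.2. Friction holds it wherever it is left; turning takes 4 to 7 N at 50 mm from the axis
- spoke_a (a point): Centre of the black ball (23 mm) ending one of three equal spokes, 82 mm from the screw axis. Spokes: level steel rods 10 mm thick, 120 degrees apart, on a hub of 18 mm radius that stands 21 mm above their centre line. They turn and sink with the screw: centre line 212 mm above the table at wheel angle 0, 185 mm at 4.2. Nothing stands above the wheel
- spoke_b (a point): Ball of the second spoke (like spoke_a, 120 degrees counter-clockwise of it seen from above).
- spoke_c (a point): Ball of the third spoke (120 degrees counter-clockwise of spoke_b).
- plate: Screw with its round aluminium pressure plate, 64 mm across; origin at the centre of the plate's underside. At the start the plate is 12 to 27 mm above the rim of the box.
- stamp: Bystander: turned wooden hand stamp standing upright on the table, 27 x 27 x 77 mm, origin under its centre. Leave it.
- timer: Bystander: white kitchen timer lying on the table, 62 x 62 x 23 mm, origin under its centre. Leave it.
- sugar_bowl: Bystander: small steel bowl of white sugar, 104 mm across, 41 mm high, origin under its centre. Leave it.

How it is judged (in metres and radians):
On the way, in this order (a step that is already met when the one before it is completed fails the run):
1. the box is fully home under the plate, against the back stop, its lid not yet pressed (x of box in the frame of nest above -0.005 m and horizontal distance between box and nest below 0.007 m and angle between the x axis of box and the x axis of press, either way round below 0.08 rad and value of joint lid below 0.002 m), for 0.2 s.
2. the wheel is turned to its depth stop and the plate has sunk the lid level with the rim (x of box in the frame of nest above -0.005 m and horizontal distance between box and nest below 0.007 m and angle between the x axis of box and the x axis of press, either way round below 0.08 rad and value of joint lid above 0.0075 m and value of joint wheel above 3.95 rad and contact force between plate and box above 1 N), for 0.2 s.
At the end, for the whole second after the job is handed in: Box against the back stop (within 5 mm along the bed, 7 mm in all, 0.08 rad), at rest; wheel above 3.95 rad (stop at 4.2); plate on the lid with over 1 N, lid sunk over 7.5 mm; bystanders within 20 mm of their places (all of step 2 and linear speed of box below 0.01 m/s and distance of each of stamp, timer, sugar_bowl from where it was at the start of the episode below 0.02 m); the robot touches nothing.
It fails at once if the box is lifted or tipped (z of box in the frame of nest above 0.006 m or angle between box's own z axis and vertical above 0.12 rad).
It fails at once if the lid is pressed by something other than the plate (value of joint lid above 0.003 m and value of joint wheel below 2.4 rad).
It fails at once if a bystander is moved or tipped (distance of any of stamp, timer, sugar_bowl from where it was at the start of the episode above 0.02 m or angle between any of stamp, timer, sugar_bowl's own z axis and vertical above 0.4 rad).
It also fails if it takes over 58 s, if anything falls off the work surface, if the arm or the gripper's body presses on something with over 40 N, if the wrist force passes 120 N, or if a joint passes its speed limit or range.

### The arm

A 6-joint arm with a two-finger parallel gripper is mounted at the origin on a cart in front of the work surface, level with it; the furniture and walls round the work are solid. World frame = base frame: x ahead of the robot, y to its left, z up, the work surface at z = 0. Lengths are in m, angles in degrees, forces in N, time in s.
With the tool pointing down it reaches from about 0.325 to 0.925 m from the base axis. Payload 3.1 kg.
Tool frame: the origin (TCP) lies at the very end of the fingers, on their centre line; the grasp point (between the pads) lies 19 mm behind it; z points along the fingers, y is the line along which they close (so a half turn about z gives the same grasp; the last joint's range is limited). The gripper opens to 85 mm and grips with 20 to 120 N. Pads are 22 mm wide; open, the fingers measure 114 mm over their backs; the gripper's body (76 mm by 85 mm) begins 54 mm behind the grasp point. The pads swing forward as they close: fully open they stand 13 mm farther back than shut.
Start: joints at [64.618, 12.427, 92.441, -0, 75.132, -6.429], TCP at [0.203, 0.591, 0.231] pointing down, gripper open.
Joint ranges: [-157.48, 157.48], [-44.54, 120.13], [17.64, 146.25], [-64.5, 244.5], [7.68, 150.69], [-147.95, 147.95]. Speed limits (degrees/s): [159.86, 159.86, 180, 180, 180, 180].

### API

Orientations are given as a 3x3 rotation matrix whose columns are the frame's x, y, z axes.
In Python, from station import robot, sensors, get_image, camera_params gives the robot as it stands (robot), with the cameras as plain functions and the readings (sensors).
- The arm moves only by the shell command python3 jog.py 'ROWS' [FORCE]. ROWS is rows parted by semicolons, their numbers by spaces, 1 to 12 of them, each of 5 numbers: the opening from 0.0 (shut) to 1.0 (fully open), then dx, dy, dz in m, then a turn about the tool's z in degrees; each row is the pose to reach, as a shift and turn from the pose commanded when the command began, along the tool's axes at that moment; what a row does not reach only later rows make up. A row lasts 1/8 s, in which the tool goes at most 0.0625 m and 10.7 degrees, less where a joint would pass 70% of its speed; a pose out of reach is approached as far as the arm can. The fingers move at their own pace and stop on an object; FORCE is the grip in N (left out, the last holds). Time passes only in rows, so rows that do not move let the fingers close. It prints the time, the measured TCP pose, the force, the opening and the grip force at its end.
- sensors.get_obs(): the state, without advancing time (a new reading comes with each control period).
- get_image(name): name is "side" or "top" or "wrist"; returns the picture (420x560x3 uint8, red, green, blue); there is no depth.
- camera_params(name): a dict with "K" (3x3 intrinsics, pixels), "R" (3x3) and "t" (3): a world point X has camera coordinates R X + t. Camera axes: x right, y down, z forward; pixel columns grow to the right and rows downward; lengths in m; the calibration is good to about 2 mm. The wrist camera is an equidistant fisheye: a pixel r from the principal point sees the ray r / f radians off the axis. A picture is of the moment at which its call begins: read the wrist's pose just before it. camera_params takes no time and is no camera call; for the wrist camera it gives the pose at the moment of the call.
- robot.close_job(): hands the job in; it is judged then, once.
The state is a dict: "time": time; "joint_positions": joint angles; "qd": joint speeds; "tau": joint torques, N m; "eef_pos": TCP position; "ee_rot": TCP orientation; "wrist_force": force on the tool from outside, world axes, zero at the start; "wrist_torque": the same for the moment, N m; "width": opening from 0.0 (shut) to 1.0 (fully open); "finger_force": force on a finger pad.
Only numpy, scipy, OpenCV 4.12 (cv2) and the standard library are available. Lean on these libraries where they do the work, as an engineer would, in place of code of your own. Each camera call takes 0.05 s, during which the arm holds its last target. There are 200 camera calls.

## Working session

There is one attempt and no reset: what is moved stays moved. The work goes in short steps, Python scripts to look and compute and a shell command to move; the robot and the scene stay as the last step left them, time stands still between calls to the robot, and variables do not carry over. Pictures are saved under pics/ and viewed, at most 10 in all, crops included, and the job is handed in when it is done.

```bash
ls; mkdir -p pics; python3 - <<'E'
from station import robot, sensors, get_image, camera_params
import cv2
for n in("top","side"):
    im=get_image(n)[:,:,::-1]; cv2.imwrite(f"pics/{n}0.png",im)
    p=camera_params(n);print(n,p)
o=sensors.get_obs();print(o)
E
```

```text
jog.py
pics
station.py
top {'K': array([[533.06358999,   0.        , 286.35518639],
       [  0.        , 533.06358999, 219.28038606],
       [  0.        ,   0.        ,   1.        ]]), 'R': array([[ 0.0236949 , -0.99961359, -0.01453341],
       [-0.99923101, -0.02322655, -0.03158975],
       [ 0.03123998,  0.01527075, -0.99939525]]), 't': array([-0.10654407,  0.57174377,  1.31931239])}
side {'K': array([[403.08906973,   0.        , 286.48012577],
       [  0.        , 403.08906973, 212.62166206],
       [  0.        ,   0.        ,   1.        ]]), 'R': array([[-0.70734361, -0.70647531, -0.02361455],
       [-0.25491293,  0.28610069, -0.92366974],
       [ 0.65930601, -0.64733224, -0.38246119]]), 't': array([0.36107207, 0.32921944, 0.46133099])}
{'time': 0.1, 'joint_positions': array([ 6.46186866e+01,  1.24726055e+01,  9.25222098e+01, -1.10053953e-03,
        7.51328018e+01, -6.42813525e+00]), 'qd': array([-0.0498831 , -0.12875918, -0.11762701, -0.06667935, -0.13932728,
       -0.06162037]), 'tau': array([-1.30448618e-03, -3.98067355e+01, -3.04973209e+01, -1.68156898e-04,
        4.13385249e-03, -2.43836865e-06]), 'eef_pos': array([0.20264977, 0.59043272, 0.23007036]), 'ee_rot': array([[-9.45785812e-01,  3.24789653e-01, -9.37953470e-04],
       [ 3.24790925e-01,  9.45783682e-01, -2.02030061e-03],
       [ 2.30928351e-04, -2.21541043e-03, -9.99997519e-01]]), 'wrist_force': array([0.5104036 , 0.39453832, 0.45267626]), 'wrist_torque': array([-0.0442913 ,  0.02863419, -0.01120726]), 'finger_force': 0.0, 'width': 0.9974009044889316}
```

View pics/top0.png

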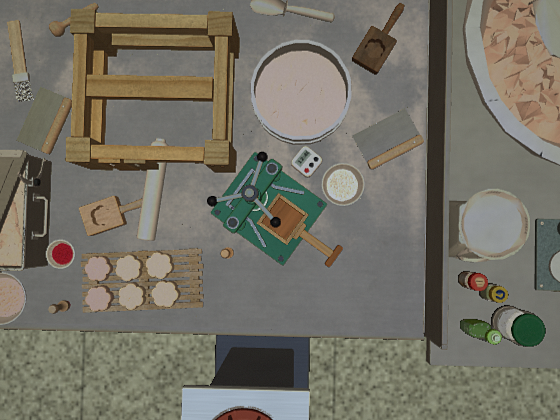

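View pics/side0.png

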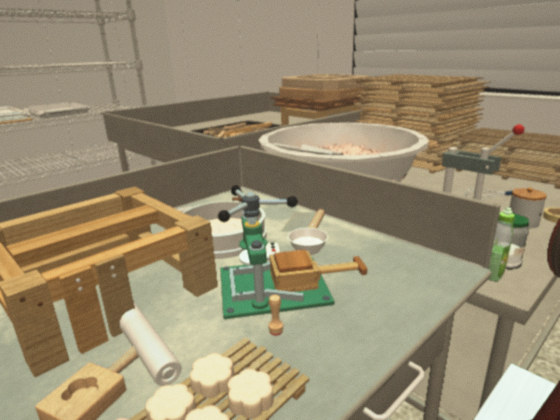

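```bash
python3 - <<'E'
import cv2
im=cv2.imread("pics/top0.png")[140:280,195:370]; cv2.imwrite("pics/c1.png",cv2.resize(im,None,fx=4.2,fy=4.2,interpolation=cv2.INTER_CUBIC))
im=cv2.imread("pics/side0.png")[175:345,200:380]; cv2.imwrite("pics/c2.png",cv2.resize(im,None,fx=3.5,fy=3.5,interpolation=cv2.INTER_CUBIC))
E
```

```text
(no output)
```

View pics/c1.png

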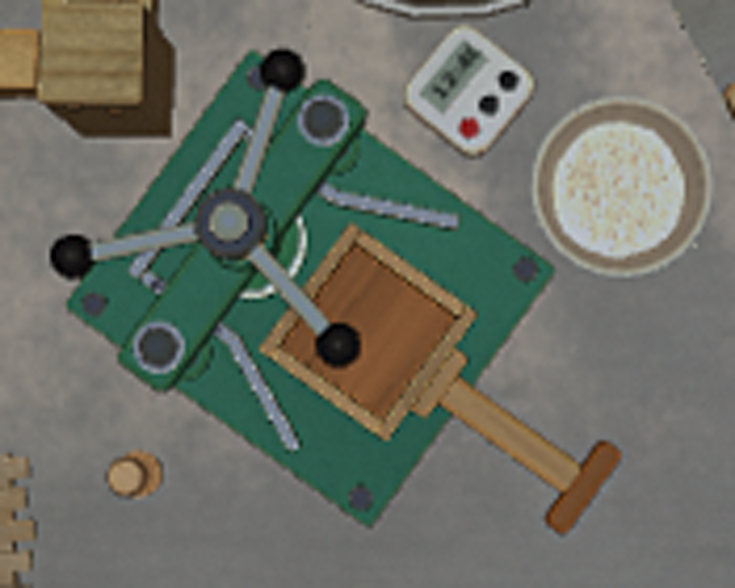

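View pics/c2.png

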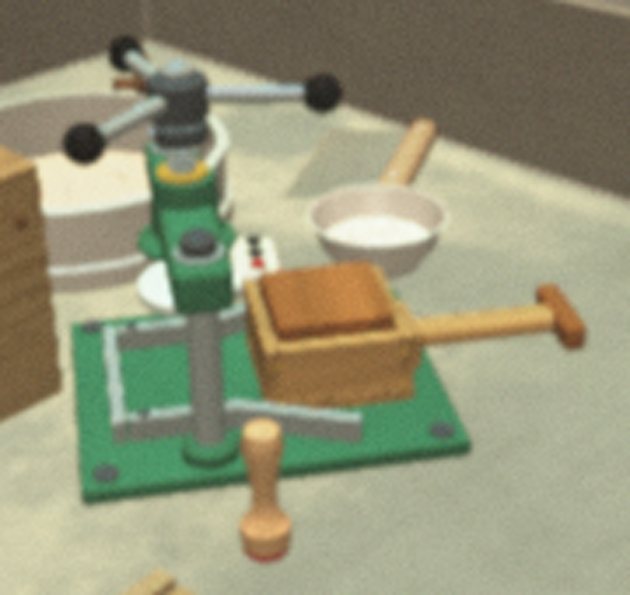

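```bash
cat > h.py <<'E'
import numpy as np
from station import robot, sensors, get_image, camera_params
P={n:camera_params(n) for n in("top","side")}
def proj(n,X):
    p=P[n]; c=np.atleast_2d(X)@p["R"].T+p["t"]; q=c@p["K"].T; return q[:,:2]/q[:,2:]
def ray(n,uv,z):
    p=P[n]; d=p["R"].T@np.linalg.inv(p["K"])@np.r_[uv,1.]; c=-p["R"].T@p["t"]; return c+d*(z-c[2])/d[2]
def T(s,L): # s=x,y,th ; L Nx3
    c,k=np.cos(s[2]),np.sin(s[2]); return np.c_[s[0]+c*L[:,0]-k*L[:,1],s[1]+k*L[:,0]+c*L[:,1],L[:,2]]
E
python3 - <<'E'
from h import *
from scipy.optimize import least_squares as LS
t=lambda a:np.array(a,float)/4.2+[195,140]
s=lambda a:np.array(a,float)/3.5+[200,175]
# press: x to back stop = up-left in image
L=np.array([[.075,-.095,.012],[.075,.095,.012],[-.15,.095,.012],[-.15,-.095,.012],[0,-.075,.156],[0,.075,.156]])
m=t([(250,52),(68,303),(370,527),(553,270),(323,118),(157,347)])
ms=s([(84,500),(468,447)]) # bottom-front corners z=0
f=lambda q:np.r_[(proj("top",T(q,L))-m).ravel()]
g0=ray("top",t((230,222)),.2)
r=LS(f,[g0[0],g0[1],np.radians(35)]);pr=r.x;print("press",pr[:2],np.degrees(pr[2]),r.fun.round(1))
B=np.array([[.045,-.045,.057],[-.045,-.045,.057],[-.045,.045,.057],[.045,.045,.057],[-.161,-.03,.04],[-.161,.03,.04]])
mb=t([(352,228),(473,316),(387,437),(263,348),(621,457),(563,534)])
r=LS(lambda q:(proj("top",T(q,B))-mb).ravel(),[pr[0]-.07,pr[1]-.04,pr[2]]);b=r.x
print("box",b[:2],np.degrees(b[2]),r.fun.round(1))
c,k=np.cos(pr[2]),np.sin(pr[2]);print("box in press",np.array([[c,k],[-k,c]])@(b[:2]-pr[:2]),"tbar",T(b,np.array([[-.161,0,.03]])))
mt=t([(338,345),(282,70),(72,256)]);mS=s([(323,92),(125,52),(85,143)])
def W(q):
    a=q[0]+np.array([0,-1,1])*2*np.pi/3
    return np.c_[pr[0]+q[2]+.082*np.cos(a),pr[1]+q[3]+.082*np.sin(a),np.full(3,q[1])]
r=LS(lambda q:np.r_[(proj("top",W(q))-mt).ravel(),(proj("side",W(q))-mS).ravel()],[pr[2]+3.1,.2,0,0]);print("wheel",np.degrees(r.x[0]),r.x[1:],r.fun.round(1));print(W(r.x),"wheel angle",(0.212-r.x[1])/.00637)
for n,x,z in(("timer",(470,90),.023),("bowl",(622,186),.041),("stamp",(126,477),.077)):print(n,ray("top",t(x),z))
E
```

```text
press [ 0.62103492 -0.01810297] 55.41482534903085 [ 0.2 -1.1 -1.3  0.8 -0.1  0.7  1.3 -0.2  0.  -0.2 -0.2 -0. ]
box [ 0.57318623 -0.08472149] 55.26499599554509 [-0.3 -1.5  1.2 -0.4 -0.5  1.1 -1.2  0.2  0.8 -0.6  0.1  1.2]
box in press [-0.0820063   0.00157831] tbar [[ 0.48145138 -0.21703066  0.03      ]]
wheel 242.15466357394075 [ 0.19869767  0.00348628 -0.00129993] [  9.2 -11.4 -43.9  55.1  38.6 -47.   -2.6  -3.2   1.6  29.3   0.5 -21.5]
[[ 0.58622012 -0.09190826  0.19869767]
 [ 0.58088027  0.05001949  0.19869767]
 [ 0.70646323 -0.01631994  0.19869767]] wheel angle 2.088277585929947
timer [ 0.71772333 -0.14068117  0.023     ]
bowl [ 0.66133336 -0.22945254  0.041     ]
stamp [0.48760764 0.04874297 0.077     ]
```

```bash
cat >> h.py <<'E'
def to(target):
    o=sensors.get_obs(); print("t",o["time"],"d tool",(o["ee_rot"].T@(np.array(target)-o["eef_pos"])).round(4),"heading y",np.degrees(np.arctan2(o["ee_rot"][1,1],o["ee_rot"][0,1])).round(2))
E
python3 - <<'E'
from h import *
from scipy.optimize import least_squares as LS
t=lambda a:np.array(a,float)/4.2+[195,140]
s=lambda a:np.array(a,float)/3.5+[200,175]
pr=[.62103,-.0181]
mt=t([(338,345),(282,70),(72,256)]);mS=s([(323,92),(125,52),(85,143)])
def W(q):
    a=q[0]+np.array([0,1,2])*2*np.pi/3
    return np.c_[pr[0]+q[2]+.082*np.cos(a),pr[1]+q[3]+.082*np.sin(a),np.full(3,q[1])]
r=LS(lambda q:np.r_[(proj("top",W(q))-mt).ravel(),(proj("side",W(q))-mS).ravel()],[np.radians(232),.2,0,0]);print("wheel",np.degrees(r.x[0]),r.x[1:],r.fun.round(1));print(W(r.x),"wheel angle",(0.212-r.x[1])/.00637)
to([.461,-.246,.231]);
E
```

```text
wheel 222.98807300259654 [0.20329727 0.00045714 0.00076693] [ 0.1 -0.1  0.   0.2  0.2  0.2 -0.4 -0.1  0.1  0.2 -0.1 -0.2]
[[ 0.5615045  -0.07324445  0.20329727]
 [ 0.69989914 -0.04132388  0.20329727]
 [ 0.60305779  0.06256911  0.20329727]] wheel angle 1.3662052885855838
t 0.1 d tool [-5.160e-01 -7.072e-01  5.000e-04] heading y 71.05
```

```bash
R="0 -0.516 -0.707 0 15.7"; python3 jog.py '0 -0.516 -0.707 0 15.7; 0 -0.516 -0.707 0 15.7; 0 -0.516 -0.707 0 15.7; 0 -0.516 -0.707 0 15.7; 0 -0.516 -0.707 0 15.7; 0 -0.516 -0.707 0 15.7; 0 -0.516 -0.707 0 15.7; 0 -0.516 -0.707 0 15.7; 0 -0.516 -0.707 0 15.7; 0 -0.516 -0.707 0 15.7; 0 -0.516 -0.707 0 15.7; 0 -0.516 -0.707 0 15.7'; python3 -c "
from h import *
to([.461,-.246,.231]);to([.461,-.246,.018])"
```

```text
time: 1.6
eef_pos: [0.4244, -0.1275, 0.2311]
ee_rot: [[-0.822, 0.569, 0.0], [0.569, 0.822, 0.0], [-0.0, 0.001, -1.0]]
wrist_force: [1.1, 0.9, 0.2]
width: -0.001
finger_force: 0.0
t 1.6 d tool [-0.0976 -0.0766  0.0001] heading y 55.3
t 1.6 d tool [-0.0976 -0.0767  0.2131] heading y 55.3
```

```bash
python3 jog.py '0 -0.098 -0.077 0 0; 0 -0.098 -0.077 0 0; 0 -0.098 -0.077 0 0; 0 -0.098 -0.077 0.06 0; 0 -0.098 -0.077 0.12 0; 0 -0.098 -0.077 0.17 0; 0 -0.098 -0.077 0.213 0; 0 -0.098 -0.077 0.213 0; 0 -0.098 -0.077 0.213 0'; python3 -c "
from h import *
import cv2
to([.4815,-.217,.018])
im=get_image('top')[140:280,195:370,::-1];cv2.imwrite('pics/c3.png',cv2.resize(im,None,fx=4.2,fy=4.2,interpolation=2))"
```

```text
time: 2.72
eef_pos: [0.4621, -0.2445, 0.0197]
ee_rot: [[-0.823, 0.568, 0.002], [0.568, 0.823, -0.001], [-0.002, 0.0, -1.0]]
wrist_force: [0.7, 0.4, 0.1]
width: -0.003
finger_force: 0.0
t 2.725 d tool [-0.0003  0.0337  0.0017] heading y 55.38
```

View pics/c3.png

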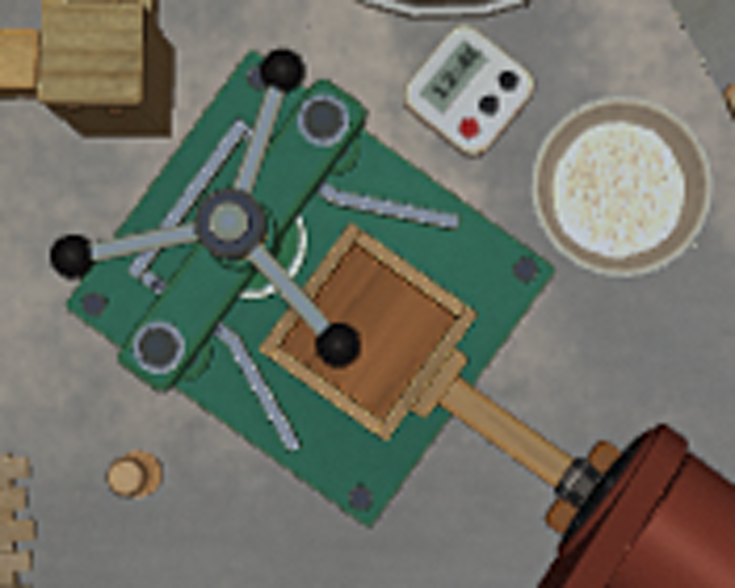

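```bash
python3 jog.py '0 0 0.012 0 0; 0 0 0.022 0 0; 0 0 0.03 0 0; 0 0 0.038 0 0; 0 0 0.046 0 0; 0 0 0.054 0 0; 0 0 0.062 0 0; 0 0 0.070 0 0; 0 0 0.078 0 0; 0 0 0.084 0 0; 0 0 0.088 0 0; 0 0 0.09 0 0'; python3 jog.py '0 0 0.004 0 0; 0 0 0.007 0 0'; python3 -c "
from h import *
import cv2
to([.621-.161*.568,-.0181-.161*.823,.018])
im=get_image('top')[140:280,195:370,::-1];cv2.imwrite('pics/c4.png',cv2.resize(im,None,fx=4.2,fy=4.2,interpolation=2))"
```

```text
time: 4.28
eef_pos: [0.5125, -0.1703, 0.0183]
ee_rot: [[-0.823, 0.568, -0.0], [0.568, 0.823, -0.0], [0.0, -0.0, -1.0]]
wrist_force: [-2.0, -3.6, 1.7]
width: 0.002
finger_force: 2.0
time: 4.53
eef_pos: [0.5164, -0.1646, 0.0183]
ee_rot: [[-0.823, 0.569, -0.0], [0.569, 0.823, 0.0], [0.0, -0.0, -1.0]]
wrist_force: [-1.8, -3.3, 1.8]
width: 0.001
finger_force: 2.0
t 4.525 d tool [-0.0029  0.019   0.0003] heading y 55.34
```

View pics/c4.png

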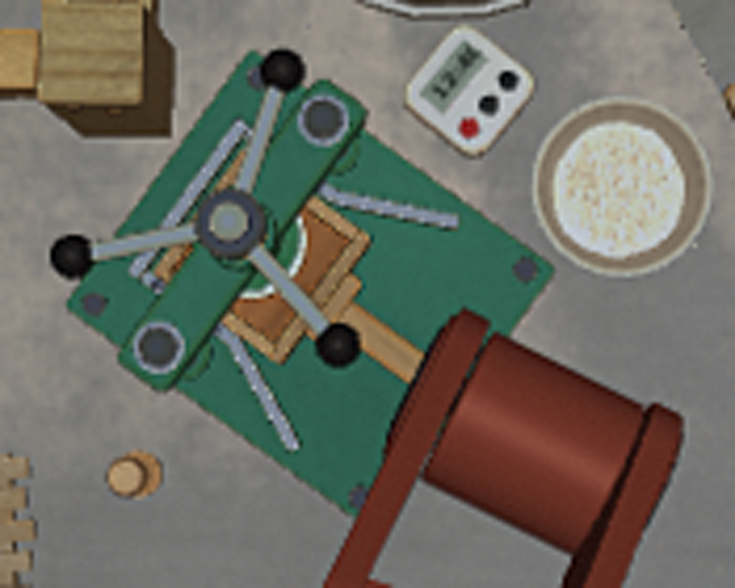

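```bash
python3 jog.py '0 0 0.003 0 0; 0 0 0.005 0 0'; python3 jog.py '0 0 0.002 0 0; 0 0 0.003 0 0' | grep -v rot
```

```text
time: 4.82
eef_pos: [0.5193, -0.1605, 0.0183]
ee_rot: [[-0.823, 0.569, -0.0], [0.569, 0.823, -0.0], [0.0, -0.0, -1.0]]
wrist_force: [-2.3, -3.2, 2.2]
width: -0.001
finger_force: 2.0
time: 5.08
eef_pos: [0.521, -0.1581, 0.0183]
wrist_force: [-3.4, -3.5, 2.6]
width: -0.003
finger_force: 2.7
```

```bash
python3 jog.py '0 0 0.002 0 0; 0 0 0.003 0 0'| grep -v rot; python3 jog.py '0 0 0.002 0 0; 0 0 0.002 0 0' | grep -v rot
```

```text
time: 5.32
eef_pos: [0.5212, -0.1579, 0.0184]
wrist_force: [-7.7, -11.8, 3.9]
width: -0.003
finger_force: 7.3
time: 5.58
eef_pos: [0.5214, -0.1579, 0.0184]
wrist_force: [-10.4, -15.7, 4.7]
width: 0.001
finger_force: 9.2
```

```bash
python3 jog.py '0 0 -0.03 0 0; 0 0 -0.045 0 0; 0 0 -0.045 -0.06 0; 0 0 -0.045 -0.12 0; 0 0 -0.045 -0.18 0; 0 0 -0.045 -0.24 0; 0 0 -0.045 -0.26 0; 0 0 -0.045 -0.26 0'| grep -v rot; python3 - <<'E'
from h import *
import cv2
C=np.array([.6215,-.0173]);p=lambda h,z,r=.053:[*(C+r*np.r_[np.cos(np.radians(h)),np.sin(np.radians(h))]),z]
to(p(283,.275));to(p(283,.17))
print(sensors.get_obs()["joint_positions"].round(1))
im=get_image('top')[140:280,195:370,::-1];cv2.imwrite('pics/c5.png',cv2.resize(im,None,fx=4.2,fy=4.2,interpolation=2))
im=get_image('side');cv2.imwrite('pics/s5.png',im[:,:,::-1])
E
```

```text
time: 6.58
eef_pos: [0.4998, -0.1909, 0.2808]
wrist_force: [0.1, 0.2, -0.6]
width: -0.001
finger_force: 0.0
t 6.575 d tool [-0.0406  0.1763  0.0064] heading y 55.38
t 6.575 d tool [-0.0401  0.1761  0.1114] heading y 55.38
[-2.850e+01 -1.000e+00  1.017e+02  1.000e-01  7.900e+01 -8.390e+01]
```

View pics/c5.png

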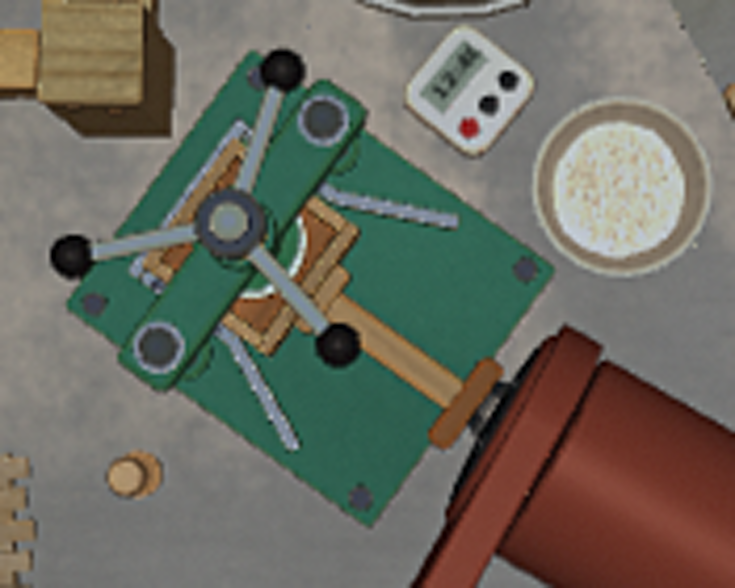

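```bash
python3 jog.py '0 -0.04 0.176 0 0; 0 -0.04 0.176 0 0; 0 -0.04 0.176 0 0; 0 -0.04 0.176 0 0; 0 -0.04 0.176 0.05 0; 0 -0.04 0.176 0.09 0; 0 -0.04 0.176 0.109 0; 0 -0.04 0.176 0.109 0'| grep -v rot; python3 - <<'E'
from h import *
C=np.array([.6215,-.0173]);p=lambda h,z,r=.053:[*(C+r*np.r_[np.cos(np.radians(h)),np.sin(np.radians(h))]),z]
o=sensors.get_obs()
R=np.array([[-.823,.569,0],[.569,.823,0],[0,0,-1]])
for h in range(280,50,-10): print(h,(R.T@(np.array(p(h,.17))-p(280,.17))).round(3)[:2])
to(p(280,.17))
E
```

```text
time: 7.68
eef_pos: [0.629, -0.0691, 0.1665]
wrist_force: [0.5, 0.1, 0.1]
width: -0.001
finger_force: 0.0
280 [0. 0.]
270 [ 0.007 -0.006]
260 [ 0.015 -0.01 ]
250 [ 0.024 -0.014]
240 [ 0.033 -0.015]
230 [ 0.042 -0.015]
220 [ 0.051 -0.013]
210 [ 0.06 -0.01]
200 [ 0.068 -0.006]
190 [0.075 0.   ]
180 [0.081 0.008]
170 [0.085 0.016]
160 [0.089 0.024]
150 [0.09  0.033]
140 [0.09  0.043]
130 [0.088 0.052]
120 [0.085 0.06 ]
110 [0.081 0.068]
100 [0.075 0.075]
90 [0.067 0.081]
80 [0.059 0.086]
70 [0.051 0.089]
60 [0.042 0.091]
t 7.675 d tool [-0.0016  0.0006 -0.0035] heading y 55.31
```

```bash
python3 jog.py '0 0.006 -0.006 -0.003 0; 0 0.014 -0.01 -0.003 0; 0 0.023 -0.014 -0.003 0; 0 0.032 -0.015 -0.003 0; 0 0.041 -0.015 -0.003 0; 0 0.05 -0.013 -0.003 0; 0 0.059 -0.01 -0.003 0; 0 0.067 -0.006 -0.003 0; 0 0.074 0 -0.003 0; 0 0.08 0.008 -0.003 0'| grep -v rot; python3 - <<'E'
from h import *
import cv2
to([.5685,-.0173,.17])
im=get_image('top')[140:280,195:370,::-1];cv2.imwrite('pics/c6.png',cv2.resize(im,None,fx=4.2,fy=4.2,interpolation=2))
E
```

```text
time: 8.93
eef_pos: [0.5695, -0.0177, 0.1723]
wrist_force: [1.9, -4.8, -1.2]
width: -0.001
finger_force: 1.9
t 8.925 d tool [ 0.0011 -0.0002  0.0023] heading y 55.35
```

View pics/c6.png

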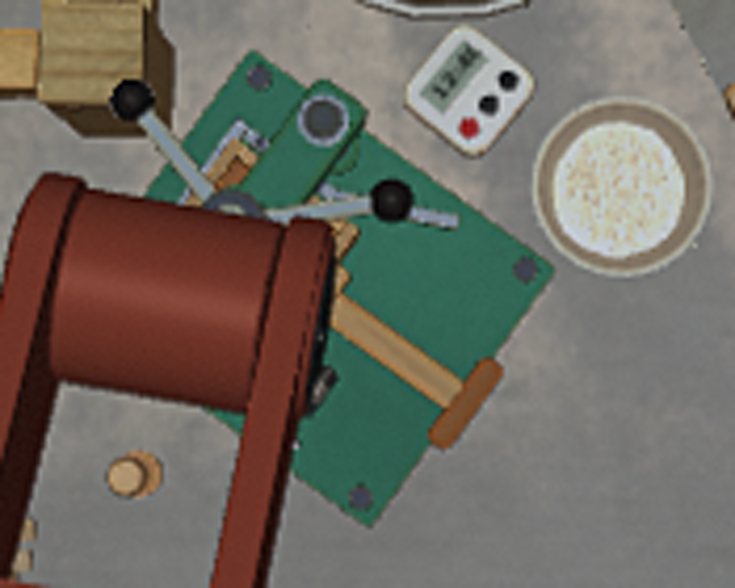

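```bash
python3 jog.py '0 0.005 0.008 0.002 0; 0 0.009 0.016 0.002 0; 0 0.01 0.025 0.002 0; 0 0.01 0.035 0.002 0; 0 0.008 0.044 0.002 0; 0 0.005 0.052 0.002 0; 0 0.001 0.06 0.002 0; 0 -0.005 0.067 0.002 0; 0 -0.009 0.070 0.002 0; 0 -0.013 0.073 0.002 0'| grep -v rot; python3 - <<'E'
from h import *
import cv2
o=sensors.get_obs();d=o["eef_pos"]-[.6215,-.0173,0];print(np.degrees(np.arctan2(d[1],d[0])),np.hypot(d[0],d[1]))
im=get_image('top')[140:280,195:370,::-1];cv2.imwrite('pics/c7.png',cv2.resize(im,None,fx=4.2,fy=4.2,interpolation=2))
E
```

```text
time: 10.22
eef_pos: [0.6186, 0.0369, 0.1677]
wrist_force: [-5.1, -0.9, -2.7]
width: -0.0
finger_force: 2.4
93.10139961967106 0.05423543936673117
```

View pics/c7.png

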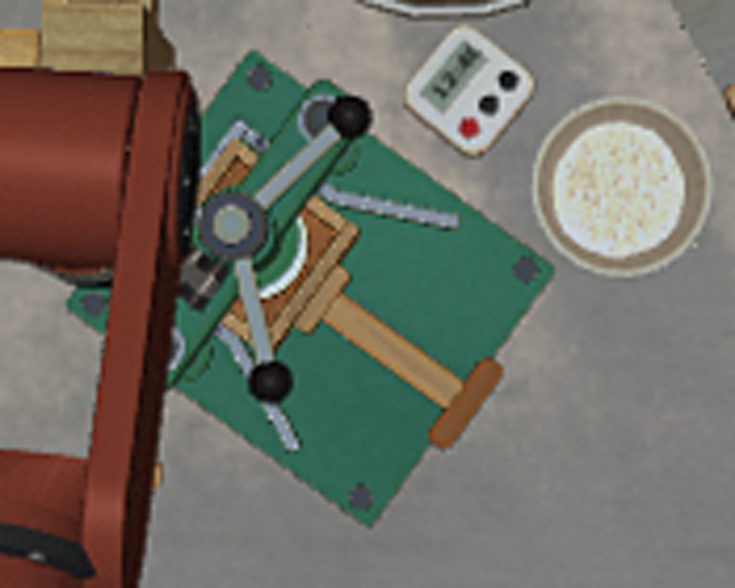

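```bash
python3 jog.py '0 -0.003 0.0015 0 0; 0 -0.006 0.003 0 0; 0 -0.008 0.004 0 0; 0 -0.009 0.0045 0 0'| grep -v rot;  python3 jog.py '0 -0.002 0.001 0 0; 0 -0.003 0.001 0 0'| grep -v rot; python3 jog.py '0 -0.002 0.001 0 0; 0 -0.003 0.001 0 0'| grep -v rot
```

```text
time: 10.78
eef_pos: [0.6296, 0.0356, 0.1685]
wrist_force: [-4.3, 0.3, -2.8]
width: -0.003
finger_force: 2.4
time: 11.02
eef_pos: [0.6333, 0.0348, 0.1689]
wrist_force: [-5.1, 1.0, -3.6]
width: -0.005
finger_force: 2.4
time: 11.28
eef_pos: [0.6364, 0.0338, 0.169]
wrist_force: [-5.3, 1.9, -4.0]
width: 0.003
finger_force: 2.6
```

```bash
python3 jog.py '0 -0.0025 0.0005 0 0; 0 -0.004 0.0005 0 0'| grep -v rot;  python3 jog.py '0 -0.002 0 0 0; 0 -0.003 0 0 0'| grep -v rot
```

```text
time: 11.52
eef_pos: [0.6372, 0.0334, 0.1689]
wrist_force: [-12.9, 5.6, 2.6]
width: -0.002
finger_force: 7.1
time: 11.78
eef_pos: [0.6373, 0.0334, 0.1689]
wrist_force: [-19.7, 8.3, 5.8]
width: 0.003
finger_force: 10.3
```

```bash
python3 jog.py '0 0.012 -0.004 0 0; 0 0.024 -0.008 0 0; 0 0.024 -0.008 0 0; 0 0.024 -0.008 -0.05 0; 0 0.024 -0.008 -0.1 0; 0 0.06 -0.05 -0.13 0; 0 0.12 -0.11 -0.13 0; 0 0.18 -0.17 -0.13 0; 0 0.18 -0.17 -0.13 0; 0 0.18 -0.17 -0.13 0; 0 0.18 -0.17 -0.13 0'| grep -v rot; python3 - <<'E'
from h import *
import cv2
a=get_image('top')[140:280,195:370,::-1];b=get_image('side')[175:345,200:380,::-1]
cv2.imwrite('pics/c8.png',np.hstack([cv2.resize(a,(400,320),interpolation=2),cv2.resize(b,(400,320),interpolation=2)]))
E
```

```text
time: 13.15
eef_pos: [0.4007, -0.0088, 0.3014]
wrist_force: [1.0, 0.5, 0.4]
width: 0.003
finger_force: 0.0
```

View pics/c8.png

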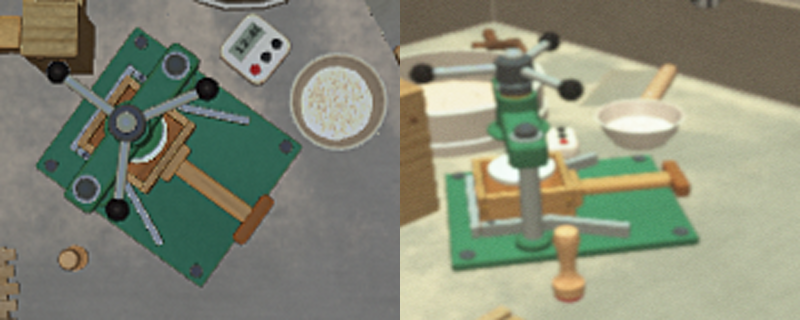

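```bash
python3 - <<'E'
from h import *
from scipy.optimize import least_squares as LS
mt=np.array([(58,72),(117,210),(207,89)])/2.2857+[195,140]
mS=np.array([(422,73),(570,89),(548,42)])
mS=(mS-[400,0])/[400/180,320/170]+[200,175]
def W(q):
    a=q[0]+np.array([0,1,2])*2*np.pi/3
    return np.c_[.6215+.082*np.cos(a),-.0173+.082*np.sin(a),np.full(3,q[1])]
r=LS(lambda q:np.r_[(proj("top",W(q))-mt).ravel(),(proj("side",W(q))-mS).ravel()],[np.radians(55),.185]);print(np.degrees(r.x[0]),r.x[1],r.fun.round(1))
E
```

```text
54.80686734149101 0.18443381981949028 [ 0.   0.1  0.1 -0.2 -0.1 -0.   0.2  0.2  0.3  0.2  0.5 -0.5]
```

Wheel height measures 184.4 mm (185 expected at the stop) and the hand is clear, so I'm handing in.

```bash
python3 -c "
from station import robot, sensors, get_image, camera_params
print(robot.close_job())"
```

```text
the job is handed in; nothing more can be done
None
```

I handed the job in at about 13 s with the box home against the back stop, the wheel hard against its depth stop (wheel height 184 mm, 185 mm expected), the plate down on the lid, the bystanders untouched and the hand clear; the hand-in returned no verdict.

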